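# Load the curing oven and hold its sprung hatch at the balance

### The arm

A 6-joint arm with a two-finger parallel gripper is mounted at the origin on the work surface. World frame = base frame: x ahead of the robot, y to its left, z up, the work surface at z = 0. Lengths are in m, angles in degrees, forces in N, time in s.
With the tool pointing down it reaches from about 0.35 to 0.8 m from the base axis. Payload 7.3 kg.
Tool frame: the origin (TCP) lies between the finger pads; the fingertips stand 17 mm ahead of it and the grasp point (between the pads) lies 2 mm behind it; z points along the fingers, y is the line along which they close (so a half turn about z gives the same grasp; the last joint's range is limited). The gripper opens to 85 mm and grips with 20 to 120 N. Pads are 22 mm wide; open, the fingers measure 114 mm over their backs; the gripper's body (76 mm by 85 mm) begins 54 mm behind the grasp point. The pads swing forward as they close: fully open they stand 13 mm farther back than shut.
Start: joints at [64.343, 19.595, 87.324, -0, 73.075, -8.365], TCP at [0.156, 0.501, 0.248] pointing down, gripper open.
Joint ranges: [-145.02, 145.02], [-44.19, 115.74], [2.07, 154.8], [-57.11, 237.11], [16.16, 152.29], [-177.93, 177.93]. Speed limits (degrees/s): [147.25, 147.25, 180, 180, 180, 180].

### API

Orientations are given as a 3x3 rotation matrix whose columns are the frame's x, y, z axes.
In Python, from workcell import env gives the robot as it stands.
- The arm moves only by the shell command python3 -m handwheel 'ROWS' [FORCE]. ROWS is JSON, a list of rows, each an object with "jaw": the finger opening in cm, from 0 to 8.54; "slide": the shift along the world's x, y, z in cm, a list of three; "angular": the turn, a rotation vector about the world's x, y, z in degrees, a list of three. A call has 1 to 5 rows; each row is the pose to reach, as a shift and turn from the pose commanded when the call began; what a row does not reach only later rows make up. A row lasts 1/12 s, in which the tool goes at most 41.7 mm and 7.16 degrees, less where a joint would pass 70% of its speed; a pose out of reach is approached as far as the arm can. A call with a gripper value outside its range is refused whole. The fingers move at their own pace and stop on an object; FORCE is the grip in N (left out, the last holds). Time passes only in rows, so rows that repeat a pose let the fingers close. It gives the time, the measured TCP pose, the force, the opening and the grip force at its end, in the units of the state.
- env.read_state(): the state, without advancing time (a new reading comes with each control period).
- env.grab_frame(name): name is "scene" or "side" or "wrist"; returns the picture (420x560x3 uint8, red, green, blue); there is no depth.
- env.camera_params(name): a dict with "fov_y" (degrees; the focal length in pixels is half the picture's height over the tangent of half this angle, whatever the lens; pixels are square), "cx", "cy" (the principal point, pixels), "camera_from_world" (4x4, takes a point from world to camera coordinates); the wrist camera has in their place "hand_eye" (4x4, takes a point from camera to tool coordinates, whose origin is the TCP and whose axes are the flange's). Camera axes: x right, y down, z forward; pixel columns grow to the right and rows downward; lengths in m; the calibration is good to about 2 mm. A picture is of the moment at which its call begins: read the wrist's pose just before it. camera_params takes no time and is no camera call.
- env.job_done(): hands the job in; it is judged then, once.
Trained networks look in the newest picture that a camera, given by its name, has taken for a name from the list of things; names that differ only in an ending like _2 or _b are one class to them, and where a whole thing is asked for, a point or a joint stands for the part that bears it (a point fixed in the world has none). Each returns a list of dicts, best first, with "confidence" (0 to 1); they miss things now and then, are a little off and sometimes report something else, mostly with a low value. They report only what shows in the picture. A call takes as long as a camera call. They do not tell look-alikes from the thing itself.
- env.trace(camera, label): "region" (420x560 bool, what is visible of it) and "bbox" ([left, top, right, bottom] in pixels, round what is visible of it).
The state is a dict: "time_s": time; "joints": joint angles; "qvel": joint speeds; "tau": joint torques, N m; "tool_pos": TCP position; "orientation": TCP orientation; "ft_force": force on the tool from outside, world axes, zero at the start; "moment": the same for the moment, N m; "gripper_width": opening from 0.0 (shut) to 1.0 (fully open); "gripper_force": force on a finger pad.
Only numpy, scipy, OpenCV 4.12 (cv2) and the standard library are available. Lean on these libraries where they do the work, as an engineer would, in place of code of your own. Each camera call takes 0.05 s, during which the arm holds its last target. There are 200 camera calls.

### The job

Load the power board (the one with the finned heatsink) into the curing oven: set it upright on the tray of the open drawer, let go and slide the drawer fully shut. Then take the oven's sprung top hatch by its bar handle, raise it a little past its balance point (where the spring takes over its weight), ease it back to a few degrees below that point so that it would close by itself if released, and finish while still holding it there by the bar, so that I can clip the temperature probe onto the board. Do not let the hatch fly open or slam, and leave everything else on the bench where it is.

Things in the scene. Friction and masses are not known exactly. Their poses are not given: they have to be found in the camera images.
- power_board: The board to load: green circuit board 60 mm (x) by 84 mm (y) on four 5 mm brass feet, with an aluminium finned heatsink in its middle; 44 mm high over all, 0.13 to 0.25 kg. Origin at the middle of its underside, z up. Starts on the bench in one of four places left or right of the oven, turned by up to 1.2 rad either way
- board_mid (a point): Centre of that heatsink, 26 mm above the board's underside; axes as power_board. The heatsink is 50 mm along x, 32 mm along y (grip across this) and 36 mm high, its top 18 mm above this point; the green board's face is 18 mm below it. Small parts on that face end 12 mm below this point and leave the middle 26 mm of x clear for fingers
- oven_front (a point): Bench-level point under the middle of the drawer slot, in the plane of the oven's front. x points level into the oven, y left along the front, z up. The oven is a fixed white steel unit 260 mm deep, 360 wide, 145 high: drawer and hatch in its left 220 mm (looking along x), black control panel on the right
- tray (a point): Upper face of the drawer's tray, 36 mm above the bench, at the middle of the back of the front panel; moves with the drawer, axes as oven_front. The flat steel tray reaches 186 mm to +x and 91 mm to each side, with a 12 mm lip at sides and back; what lies before the oven's front is open from above. The panel is 10 mm thick (to -x), 216 wide, its top 69 mm above the tray
- drawer_pull (a point): Middle of the drawer's bow handle: level steel bar 10 mm thick, 110 mm long across the front, its middle 40 mm in front of the panel and 67 mm above the bench. Its front can be pushed along x of oven_front, with shut fingers pointing down
- drawer (a joint): How far the drawer stands open, in m: 0 fully shut (a firm stop), at the start 0.11 to 0.13. It opens along -x of oven_front and stays where it is left; pushing it takes about 2 N, more when fast
- hatch_grip (a point): Handle of the hatch: level round steel bar 12 mm thick along y, 98 mm free between its two posts; this point is the bar's middle. With the hatch shut it is 130 mm in front of and 52 mm above the hinge axis, 42 mm above the hatch's top face, 202 mm above the bench. Pinched from above, front and back, it can turn between the fingers as the hatch swings
- hatch_hinge (a point): Middle of the hatch's hinge axis (its y) at the hatch's rear edge, 150 mm above the bench, fixed; x points to the oven's back, z up. The hatch is white with a glass window, reaches 145 mm forward from here, is 218 mm wide and 14 mm thick; spring coils sit on the hinge rod
- hatch_angle (a joint): Opening angle of the hatch in rad: 0 shut and level, at the start; grows as the front edge swings up and back; stop at 1.4. Balance point at 0.75 (43 degrees): below it the hatch weighs on the hand and falls shut if released, above it the springs carry it up to the stop. Lifting the bar takes about 1.5 N when shut, less than 0.5 N near the balance point
- logic_board: Bystander: a green circuit board of the same outline, 60 by 84 mm, but flat (16 mm high), with no heatsink; origin at the middle of its underside
- solder_spool: Bystander: spool of solder, 58 mm wide and 40 mm high, standing on its flange; origin at the middle of its underside
- flux_jar: Bystander: amber glass jar with white cap, 48 mm wide, 55 mm high; origin at the middle of its underside
- multimeter: Bystander: black hand multimeter lying on its back, 150 by 74 by 30 mm (up to 39 mm at its dial); origin at the middle of its underside
- screwdriver: Bystander: black-handled screwdriver, 170 mm long, lying on the bench; origin within it
- tape_roll: Bystander: roll of tape lying flat, 76 mm wide, 19 mm high; origin at the middle of its underside
There are look-alikes about, which are no part of the job. What is shaped like the power_board but blue or brown is not meant.

How it is judged (in metres and radians):
On the way, in this order (a step that is already met when the one before it is completed fails the run):
1. the power board stands on the tray, released, and the drawer is fully shut, the hatch still down (x of board_mid in the frame of tray between 0.02 and 0.17 m and y of board_mid in the frame of tray between -0.07 and 0.07 m and z of board_mid in the frame of tray between 0.02 and 0.032 m and angle between board_mid's own z axis and vertical below 0.1 rad and value of joint drawer below 0.006 m and contact force between the fingers and power_board below 0.05 N and value of joint hatch_angle below 0.1 rad), for 0.2 s.
2. the hatch is raised past its balance point (value of joint hatch_angle above 0.78 rad), for 0.1 s.
At the end, for the whole second after the job is handed in: The hatch is held still by the fingers on its bar at 0.55 to 0.73 rad (1 to 11 degrees below its balance point of 0.75); the drawer is shut to within 6 mm with the power board standing upright on its tray; every bystander is within 30 mm of its starting place (value of joint hatch_angle between 0.55 and 0.73 rad and velocity of joint hatch_angle between -0.08 and 0.08 rad/s and contact force between the fingers and hatch_c2 above 0.1 N and x of board_mid in the frame of tray between 0.02 and 0.17 m and y of board_mid in the frame of tray between -0.07 and 0.07 m and z of board_mid in the frame of tray between 0.02 and 0.032 m and angle between board_mid's own z axis and vertical below 0.1 rad and value of joint drawer below 0.006 m and distance of each of logic_board, solder_spool, flux_jar, multimeter, screwdriver, tape_roll from where it was at the start of the episode below 0.03 m); the arm keeps its last pose, push and grip.
It fails at once if the hatch flies open far past its balance point (value of joint hatch_angle above 1.1 rad).
It fails at once if the hatch slams shut (value of joint hatch_angle below 0.12 rad and velocity of joint hatch_angle below -1 rad/s).
It fails at once if something else on the bench is moved by more than 30 mm (distance of any of logic_board, solder_spool, flux_jar, multimeter, screwdriver, tape_roll from where it was at the start of the episode above 0.03 m).
It also fails if it takes over 67 s, if anything falls off the work surface, if the arm or the gripper's body presses on something with over 40 N, if the wrist force passes 120 N, or if a joint passes its speed limit or range.

## Working session

There is one attempt and no reset: what is moved stays moved. The work goes in short steps, Python scripts to look and compute and a shell command to move; the robot and the scene stay as the last step left them, time stands still between calls to the robot, and variables do not carry over. Pictures are saved under pics/ and viewed, at most 13 in all, crops included, and the job is handed in when it is done.

```bash
mkdir -p pics; cat > h.py <<'E'
import numpy as np,cv2
from workcell import env
def P(c):
    p=env.camera_params(c); f=210/np.tan(np.radians(p["fov_y"])/2)
    if "camera_from_world" in p: T=np.array(p["camera_from_world"])
    else:
        s=env.read_state(); W=np.eye(4); W[:3,:3]=np.array(s["orientation"]); W[:3,3]=s["tool_pos"]
        T=np.linalg.inv(W@np.array(p["hand_eye"]))
    return T,f,p["cx"],p["cy"]
def proj(c,X):
    T,f,cx,cy=P(c); q=np.atleast_2d(X)@T[:3,:3].T+T[:3,3]; return np.c_[cx+f*q[:,0]/q[:,2],cy+f*q[:,1]/q[:,2]]
def back(c,uv,z):
    T,f,cx,cy=P(c); o=-T[:3,:3].T@T[:3,3]; uv=np.atleast_2d(uv).astype(float)
    d=np.c_[(uv[:,0]-cx)/f,(uv[:,1]-cy)/f,np.ones(len(uv))]@T[:3,:3]; return o+d*((z-o[2])/d[:,2])[:,None]
def save(c,n): 
    im=env.grab_frame(c); cv2.imwrite(f"pics/{n}.png",im[:,:,::-1]); return im
E
python3 - <<'E'
from h import *
a=[save(c,c+"0") for c in("scene","side","wrist")]
for c in("scene","side"):
    T=P(c)[0]; print(c,-T[:3,:3].T@T[:3,3],T[2,:3])
for c in("scene","side","wrist"):
    for n in("power_board","drawer_pull","hatch_grip"):
        for r in env.trace(c,n)[:4]: print(c,n,r["confidence"],r["bbox"])
print(env.read_state())
E
```

```text
scene [ 0.97280875 -0.47857666  1.04471055] [-0.38794598  0.42566311 -0.81750158]
side [-0.44776078 -0.4077764   1.05935629] [ 0.69796675  0.2749056  -0.66126344]
scene power_board 0.73 [206.2, 310.1, 249.1, 341.8]
scene power_board 0.72 [111.3, 298.5, 143.0, 325.8]
scene power_board 0.57 [171.3, 280.6, 197.1, 309.3]
scene drawer_pull 0.62 [236.3, 174.6, 305.6, 261.3]
scene drawer_pull 0.34 [276.3, 190.8, 368.2, 270.3]
scene hatch_grip 0.71 [276.6, 189.1, 371.0, 271.0]
side power_board 0.9 [412.3, 307.5, 437.6, 340.9]
side power_board 0.88 [364.3, 228.4, 400.1, 254.8]
side power_board 0.64 [360.0, 263.8, 397.8, 296.3]
side power_board 0.64 [213.0, 189.9, 306.5, 262.4]
side drawer_pull 0.81 [217.3, 188.9, 310.6, 260.8]
side hatch_grip 0.73 [363.7, 263.9, 397.0, 298.4]
side hatch_grip 0.6 [236.8, 144.8, 323.8, 190.4]
side hatch_grip 0.18 [154.0, 214.0, 185.1, 235.0]
{'time_s': 0.6, 'joints': array([ 6.43420795e+01,  1.95934656e+01,  8.73253797e+01, -9.74666399e-05,
        7.30751414e+01, -8.36530184e+00]), 'qvel': array([ 0.03206408,  0.00096969,  0.04845141,  0.11627734,  0.00023092,
       -0.00664773]), 'tau': array([-7.97467201e-04, -4.33367121e+01, -2.46191508e+01, -1.86313623e-04,
        3.84130126e-04,  4.67825373e-06]), 'tool_pos': array([0.1560413 , 0.50128364, 0.24833145]), 'orientation': array([[-9.54799249e-01,  2.97251395e-01,  4.69101710e-05],
       [ 2.97251398e-01,  9.54799245e-01,  9.38970803e-05],
       [-1.68787578e-05,  1.03596976e-04, -9.99999994e-01]]), 'ft_force': array([ 0.0282344 , -0.69788595,  0.12775979]), 'moment': array([ 0.00448671, -0.02518691,  0.00353292]), 'gripper_force': 0.0, 'gripper_width': 1.0009863525326106}
```

View pics/scene0.png

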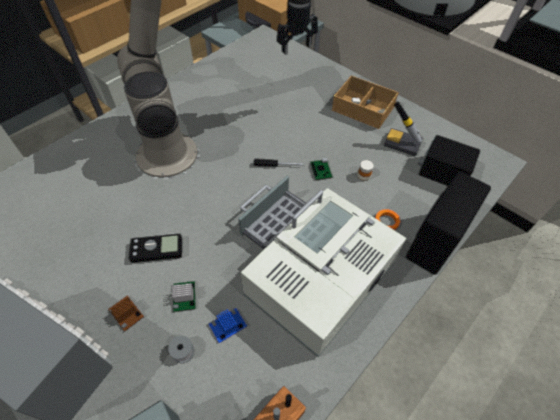

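View pics/side0.png

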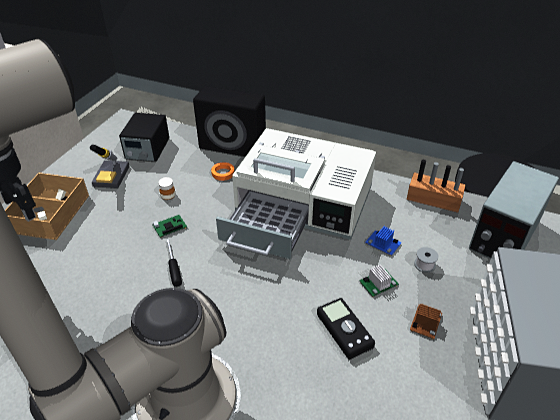

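The scene shows these candidates for the power board:
- Green board with finned grey heatsink: scene (183,295), side (379,281).
- Blue look-alike: scene (228,324), side (382,240).
- Brown look-alike: scene (125,312), side (426,320).
- Flat logic board: scene (320,169), side (170,226).

I choose the green board with the heatsink. The drawer is at side (260,225).

```bash
python3 - <<'E'
from h import *
for c in("scene","side","wrist"): print({k:v for k,v in env.camera_params(c).items() if 'from' not in k})
s=cv2.imread("pics/scene0.png"); d=cv2.imread("pics/side0.png")
r=lambda im,x,y,w,h,W,H:cv2.resize(im[y:y+h,x:x+w],(W,H),interpolation=cv2.INTER_CUBIC)
cv2.imwrite("pics/c1.png",np.vstack([np.hstack([r(s,160,270,50,50,400,400),r(d,350,255,50,50,400,400)])]))
cv2.imwrite("pics/c2.png",r(d,205,120,180,135,800,600))
cv2.imwrite("pics/c3.png",r(s,225,165,190,142,800,598))
for c,uv in(("scene",(183,291)),("side",(379,277))): print(c,back(c,uv,0.026))
E
```

```text
{'fov_y': 54.92269923136047, 'cx': 276.72831658090246, 'cy': 218.6162535370759}
{'fov_y': 44.11025497698514, 'cx': 287.456924955725, 'cy': 205.10768052036917}
{'fov_y': 69.38039607754078, 'cx': 278.12414106480765, 'cy': 210.9043365582038, 'hand_eye': array([[-5.96980351e-04, -9.63548459e-01, -2.67533195e-01,
         6.79905363e-02],
       [ 9.99999637e-01, -4.12533269e-04, -7.45643316e-04,
         3.37270756e-06],
       [ 6.08097124e-04, -2.67533543e-01,  9.63548356e-01,
        -1.25325445e-01],
       [ 0.00000000e+00,  0.00000000e+00,  0.00000000e+00,
         1.00000000e+00]])}
scene [[ 0.46756052 -0.30080687  0.026     ]]
side [[ 0.47143445 -0.3050364   0.026     ]]
```

View pics/c1.png

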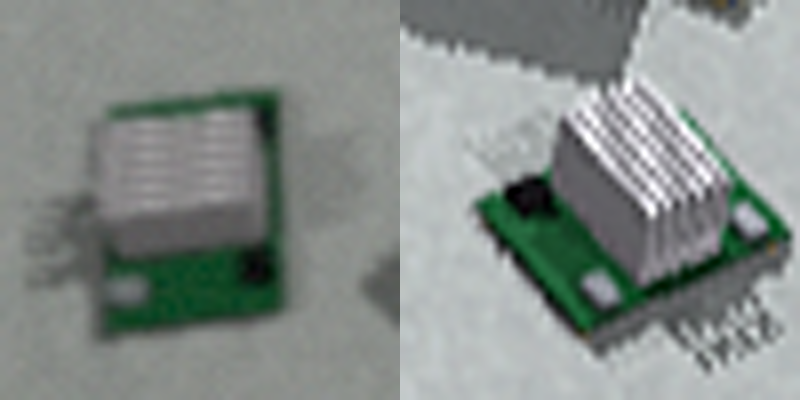

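View pics/c2.png

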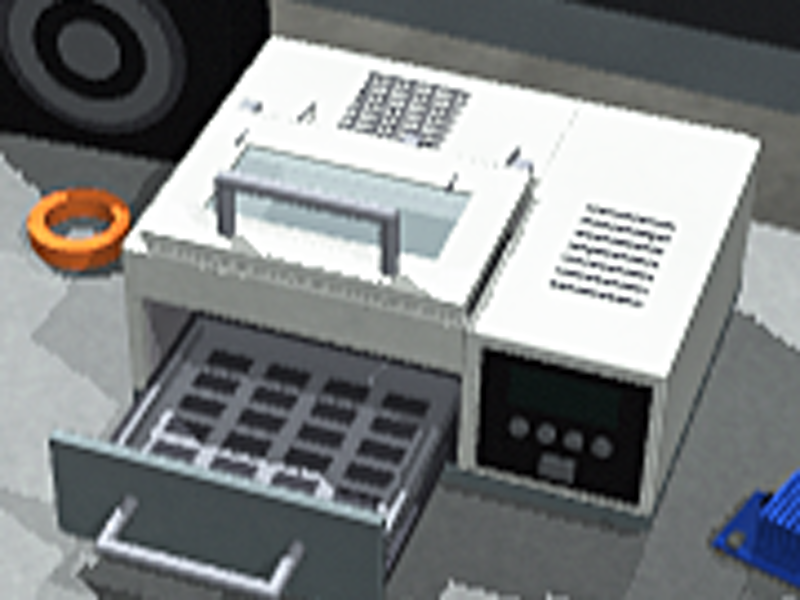

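View pics/c3.png

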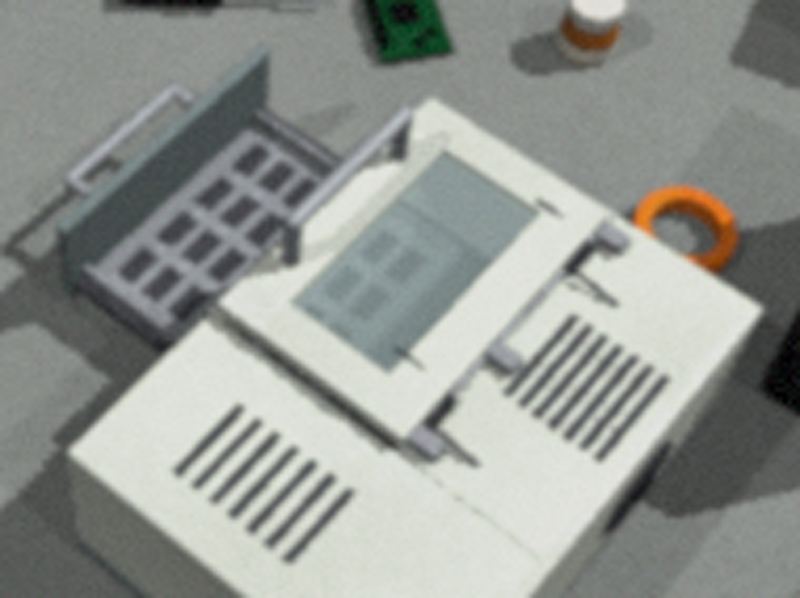

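The close crops confirm the choice: a green board with a bare metal finned heatsink, the fins running horizontally in the scene crop. Both oven crops show clear corners, so I'll fit poses to them.

```bash
python3 - <<'E'
from h import *
from scipy.optimize import least_squares as LS
S=lambda u,v:("side",205+u/4.444,120+v/4.444); C=lambda u,v:("scene",225+u/4.211,165+v/4.211)
O=[(S(126,245),(0,.11,.145)),(S(662,380),(0,-.25,.145)),(S(645,520),(0,-.25,0)),(S(270,38),(.26,.11,.145)),(S(758,140),(.26,-.25,.145)),
(C(432,98),(0,.11,.145)),(C(70,455),(0,-.25,.145)),(C(762,305),(.26,.11,.145)),
(S(50,435),('p',.108,.105)),(S(385,520),('p',-.108,.105)),(C(265,48),('p',.108,.105)),(C(62,235),('p',-.108,.105)),
(S(192,568),('b',0,.067)),(S(308,197),('h',0,.202)),(C(349,168),('h',0,.202))]
def w(p,X): c,s=np.cos(p[2]),np.sin(p[2]); return np.array([p[0]+c*X[0]-s*X[1],p[1]+s*X[0]+c*X[1],X[2]])
def res(p):
    r=[]
    for (c,u,v),X in O:
        x={'p':-p[3]-.005,'b':-p[3]-.05,'h':p[4]}.get(X[0],X[0])
        r+=list(proj(c,w(p,(x,X[1],X[2])))[0]-[u,v])
    return np.array(r)
o=LS(res,[.55,.1,0,.12,.05],loss='soft_l1'); print("oven",o.x.round(4)); print(res(o.x).reshape(-1,2).round(1).tolist())
s=lambda u,v:("side",350+(u-400)/8,255+v/8); c=lambda u,v:("scene",160+u/8,270+v/8)
B=[(s(560,120),(-.025,.016,.044)),(s(630,75),(.025-.05,-.016,.044))]
# long axis as unknown yaw; corners ordered around
def cor(a,b,z): return [(-a,-b,z),(a,-b,z),(a,b,z),(-a,b,z)]
sp=[s(560,120),s(630,75),s(728,185),s(650,215)]; cp=[c(105,215),c(105,115),c(255,110),c(265,205)]
bp=[c(100,335),c(110,105),c(278,92),c(283,310)]; sb=[s(475,205),None,s(790,235),s(590,335)]
best=None
def rb(p,k):
    r=[]
    for L,(a,b,z),m in((sp,(.025,.016,.044),k),(cp,(.025,.016,.044),k+0),(bp,(.030,.042,.008),k),(sb,(.030,.042,.008),k)):
        X=cor(a,b,z)
        for i,q in enumerate(L):
            if q: r+=list(proj(q[0],w(p,X[(i+m)%4]))[0]-q[1:])
    return np.array(r)
for sg in(1,-1):
  for y0 in np.arange(-3,3.1,1.5):
   for k in range(4):
    def f(p):
      r=[]
      for L,(a,b,z) in((sp,(.025,.016,.044)),(cp,(.025,.016,.044)),(bp,(.030,.042,.008)),(sb,(.030,.042,.008))):
        X=cor(a,b,z)
        for i,q in enumerate(L):
          if q: r+=list(proj(q[0],w(p,X[(sg*i+k)%4]))[0]-q[1:])
      return np.array(r)
    q=LS(f,[.47,-.3,y0],loss='soft_l1')
    if best is None or q.cost<best[0]: best=(q.cost,q.x,f(q.x))
print(best[0],best[1],best[2].reshape(-1,2).round(1).tolist())
print("hatch_grip",w(o.x,(o.x[4],0,.202)))
E
```

```text
oven [0.583  0.0518 0.0622 0.131  0.0175]
[[0.2, 0.5], [3.5, -2.8], [2.3, 3.7], [-0.6, -0.4], [0.6, -1.9], [-2.5, 0.7], [-0.9, 2.6], [-0.5, 0.2], [-0.7, -1.1], [-0.3, -2.0], [-0.7, -0.7], [0.1, -0.8], [-1.1, -0.6], [-2.5, -0.7], [0.6, -1.5]]Traceback (most recent call last):
  File "<stdin>", line 40, in <module>
    return func(*args, **kwargs)
    result = trf(vector_fun.fun, vector_fun.jac, x0, f0, J0, lb, ub, ftol, xtol,
                 gtol, max_nfev, x_scale, loss_function, tr_solver,
                 tr_options.copy(), verbose, callback=callback_wrapped)
    return trf_no_bounds(
        fun, jac, x0, f0, J0, ftol, xtol, gtol, max_nfev, x_scale,
        loss_function, tr_solver, tr_options, verbose, callback=callback)
    J = jac(x)
    self._update_jac()
    ~~~~~~~~~~~~~~~~^^
    self.J = self.jac_wrapped(xp_copy(self.x), f0=self.f)
             ~~~~~~~~~~~~~~~~^^^^^^^^^^^^^^^^^^^^^^^^^^^^
    J, dct = approx_derivative(
             ~~~~~~~~~~~~~~~~~^
        self.fun,
        ^^^^^^^^^
    ...<2 lines>...
        **self.finite_diff_options,
        ^^^^^^^^^^^^^^^^^^^^^^^
[... 327 characters left out ...]
f_eval in f_evals]
                                    ^^^^^^^
    f = np.atleast_1d(self.fun(x, *self.args, **self.kwargs))
                      ~~~~~~~~^^^^^^^^^^^^^^^^^^^^^^^^^^^^^^
    return np.atleast_1d(self.fun(x))
                         ~~~~~~~~^^^
    return self.f(x, *self.args, **self.kwargs)
           ~~~~~~^^^^^^^^^^^^^^^^^^^^^^^^^^^^^^
  File "<stdin>", line 38, in f
  File "h.py", line 11, in proj
    T,f,cx,cy=P(c); q=np.atleast_2d(X)@T[:3,:3].T+T[:3,3]; return np.c_[cx+f*q[:,0]/q[:,2],cy+f*q[:,1]/q[:,2]]
              ~^^^
  File "h.py", line 4, in P
    p=env.camera_params(c); f=210/np.tan(np.radians(p["fov_y"])/2)
ValueError: time passes only in moves, steps and waits
```

```bash
sed -i 's/^def P(c):/from functools import lru_cache\n@lru_cache(None)\ndef P(c):/' h.py
cat > fit.py <<'E'
from h import *
from scipy.optimize import least_squares as LS
def w(p,X): c,s=np.cos(p[2]),np.sin(p[2]); return np.array([p[0]+c*X[0]-s*X[1],p[1]+s*X[0]+c*X[1],X[2]])
def fit(pts,p0):
    f=lambda p:np.concatenate([proj(c,w(p,X))[0]-uv for c,uv,X in pts]); q=LS(f,p0,loss='soft_l1'); return q.cost,q.x,f(q.x).reshape(-1,2).round(1).tolist()
E
python3 - <<'E'
from fit import *
s=lambda u,v:("side",(350+(u-400)/8,255+v/8)); c=lambda u,v:("scene",(160+u/8,270+v/8))
cor=lambda a,b,z:[(-a,-b,z),(a,-b,z),(a,b,z),(-a,b,z)]
H=cor(.025,.016,.044); G=cor(.03,.042,.008)
# scene pic: order [BL,TL,TR,BR]
L=[(H,[c(105,215),c(105,115),c(255,110),c(265,205)]),(G,[c(100,335),c(110,105),c(278,92),c(283,310)]),(H,[s(560,120),s(630,75),s(728,185),s(650,215)]),(G,[s(475,205),None,s(790,235),s(590,335)])]
res=[]
for k1 in range(4):
  for k2 in range(4):
    for sg in(1,-1):
      for y0 in(-1.5,0,1.5,3):
        pts=[(q[0],q[1],X[(sg*i+(k1 if j<2 else k2))%4]) for j,(X,l) in enumerate(L) for i,q in enumerate(l) if q]
        res.append(fit(pts,[.47,-.3,y0]))
res.sort(key=lambda r:r[0])
for r in res[:3]: print(r)
E
```

```text
(np.float64(10.523207340623571), array([ 0.47155775, -0.30576516, -2.2557142 ]), [[-1.3, 0.1], [-1.2, 1.7], [-1.3, 0.1], [-2.4, -1.0], [0.1, -0.3], [-0.9, 0.4], [-0.4, -0.6], [-0.4, 0.1], [-0.6, -1.7], [0.7, -0.4], [0.0, -1.4], [-0.3, -0.6], [-0.6, -1.0], [-0.5, -0.9], [-1.6, -1.4]])
(np.float64(10.523207340623587), array([ 0.47155775, -0.30576516,  0.88587846]), [[-1.3, 0.1], [-1.2, 1.7], [-1.3, 0.1], [-2.4, -1.0], [0.1, -0.3], [-0.9, 0.4], [-0.4, -0.6], [-0.4, 0.1], [-0.6, -1.7], [0.7, -0.4], [0.0, -1.4], [-0.3, -0.6], [-0.6, -1.0], [-0.5, -0.9], [-1.6, -1.4]])
(np.float64(10.523207340623614), array([ 0.47155775, -0.30576516,  0.88587845]), [[-1.3, 0.1], [-1.2, 1.7], [-1.3, 0.1], [-2.4, -1.0], [0.1, -0.3], [-0.9, 0.4], [-0.4, -0.6], [-0.4, 0.1], [-0.6, -1.7], [0.7, -0.4], [0.0, -1.4], [-0.3, -0.6], [-0.6, -1.0], [-0.5, -0.9], [-1.6, -1.4]])
```

```bash
M="python3 -m handwheel"
python3 -m handwheel '[{"jaw":8,"slide":[12,-14,0],"angular":[0,0,-30]},{"jaw":8,"slide":[12,-14,0],"angular":[0,0,-30]},{"jaw":8,"slide":[12,-14,0],"angular":[0,0,-30]},{"jaw":8,"slide":[12,-14,0],"angular":[0,0,-30]},{"jaw":8,"slide":[12,-14,0],"angular":[0,0,-30]}]' | tail -c 600
python3 -m handwheel '[{"jaw":8,"slide":[10,-16,0],"angular":[0,0,-30]},{"jaw":8,"slide":[10,-16,0],"angular":[0,0,-30]},{"jaw":8,"slide":[10,-16,0],"angular":[0,0,-30]},{"jaw":8,"slide":[10,-16,0],"angular":[0,0,-30]},{"jaw":8,"slide":[10,-16,0],"angular":[0,0,-30]}]' | tail -c 600
```

```text
time_s: 1.02
tool_pos: [0.2781, 0.3583, 0.2484]
orientation: [[-0.672, 0.741, 0.001], [0.741, 0.672, -0.001], [-0.001, 0.0, -1.0]]
ft_force: [-0.2, 0.7, 0.7]
gripper_width: 0.931
gripper_force: 0.0
time_s: 1.43
tool_pos: [0.3777, 0.1982, 0.2486]
orientation: [[-0.212, 0.977, 0.001], [0.977, 0.212, -0.001], [-0.001, 0.001, -1.0]]
ft_force: [0.8, -0.1, -0.0]
gripper_width: 0.939
gripper_force: 0.0
```

```bash
python3 -m handwheel '[{"jaw":7,"slide":[6,-19,0],"angular":[0,0,-30]},{"jaw":7,"slide":[6,-19,0],"angular":[0,0,-30]},{"jaw":7,"slide":[6,-19,0],"angular":[0,0,-30]},{"jaw":7,"slide":[6,-19,0],"angular":[0,0,-30]},{"jaw":7,"slide":[6,-19,0],"angular":[0,0,-30]}]' | sed -n 2p
python3 -m handwheel '[{"jaw":7,"slide":[2,-19,0],"angular":[0,0,-22]},{"jaw":7,"slide":[2,-19,0],"angular":[0,0,-22]},{"jaw":7,"slide":[2,-19,0],"angular":[0,0,-22]},{"jaw":7,"slide":[2,-19,0],"angular":[0,0,-22]},{"jaw":7,"slide":[2,-19,0],"angular":[0,0,-22]}]' | sed -n 2p
python3 -m handwheel '[{"jaw":7,"slide":[1.6,-12.7,-3]},{"jaw":7,"slide":[1.6,-12.7,-3]},{"jaw":7,"slide":[1.6,-12.7,-3]},{"jaw":7,"slide":[1.6,-12.7,-3]},{"jaw":7,"slide":[1.6,-12.7,-3]}]'
python3 - <<'E'
from h import *
s=env.read_state(); im=save("wrist","w1")
for a in range(0,360,90): pass
for p in((.4715,-.306,.044),(.4715,-.306,.008)): print(proj("wrist",p))
cv2.imwrite("pics/w1b.png",im[:,:,::-1])
for r in env.trace("wrist","power_board")[:3]: print(r["confidence"],r["bbox"])
E
```

```text
tool_pos: [0.4366, 0.0085, 0.2486]
tool_pos: [0.4561, -0.1827, 0.2484]
[[352.64961611 258.96439954]]
[[345.99205092 247.22158935]]
0.76 [334.8, 326.6, 367.9, 357.8]
0.69 [400.3, 117.7, 478.0, 201.4]
0.65 [316.8, 229.7, 382.7, 281.5]$[0]: bad value
```

View pics/w1.png

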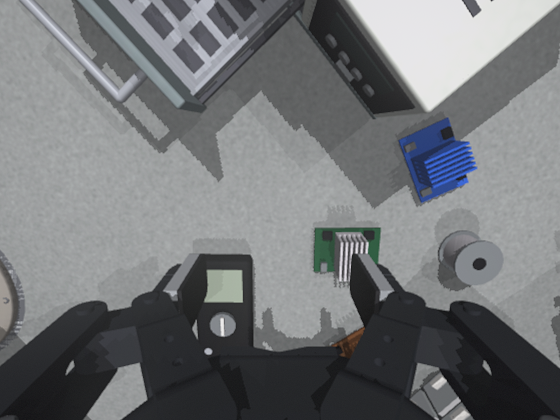

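The picture shows the green board's heatsink around (352,258), against a prediction of (352,259), with its fins square to the fingers. The blue (440,160), brown (355,340) and multimeter (225,300) are clear of the grasp.

```bash
python3 -m handwheel '[{"jaw":6,"slide":[1.55,-12.6,-3],"angular":[0,0,0]},{"jaw":6,"slide":[1.55,-12.6,-5],"angular":[0,0,0]},{"jaw":6,"slide":[1.55,-12.6,-8],"angular":[0,0,0]},{"jaw":6,"slide":[1.55,-12.6,-10],"angular":[0,0,0]},{"jaw":6,"slide":[1.55,-12.6,-10],"angular":[0,0,0]}]'
python3 - <<'E'
from h import *
im=save("wrist","w2")
for p in((.4715,-.306,.044),(.4715,-.306,.008)): print(proj("wrist",p))
g=(im[:,:,1].astype(int)-im[:,:,0]>25)&(im[:,:,1].astype(int)-im[:,:,2]>25)
n,l,st,c=cv2.connectedComponentsWithStats(g.astype(np.uint8)); k=1+np.argmax(st[1:,4])
print(st[k]); 
yy,xx=np.where(l==k); print(cv2.minAreaRect(np.c_[xx,yy].astype(np.float32)))
r=lambda x,y:np.array([.4715+.6320*x-.7749*y,-.306+.7749*x+.6320*y,.008])
print(proj("wrist",[r(.03,.042),r(.03,-.042),r(-.03,-.042),r(-.03,.042)]).round(1).tolist())
cv2.imwrite("pics/w2c.png",im[100:380,140:500,::-1])
E
```

```text
time_s: 2.78
tool_pos: [0.4693, -0.3048, 0.1422]
orientation: [[0.635, 0.773, -0.007], [0.773, -0.635, 0.006], [-0.0, -0.009, -1.0]]
ft_force: [-1.4, 1.4, -1.1]
gripper_width: 0.708
gripper_force: 0.0
[[283.11788142 217.710457  ]]
[[282.81759091 205.99971825]]
[303 181  26  57 777]
((315.5, 209.0), (56.0, 25.0), 90.0)
[[234.2, 172.5], [331.6, 172.2], [328.7, 237.7], [237.0, 237.7]]
```

View pics/w2c.png

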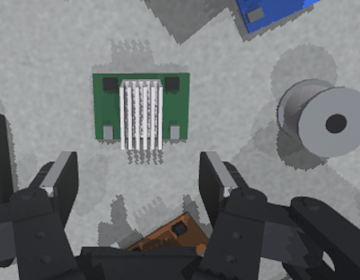

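The board outline spans (234-329, 172-239) full-frame, matching the prediction to about 2 px. Descending.

```bash
python3 -m handwheel '[{"jaw":5.5,"slide":[0,-0.1,-3],"angular":[0,0,0]},{"jaw":5.5,"slide":[0,-0.1,-6],"angular":[0,0,0]},{"jaw":5.5,"slide":[0,-0.1,-9],"angular":[0,0,0]},{"jaw":5.5,"slide":[0,-0.1,-11],"angular":[0,0,0]},{"jaw":5.5,"slide":[0,-0.1,-11.5],"angular":[0,0,0]}]'
python3 -m handwheel '[{"jaw":5.5,"slide":[0,0,0],"angular":[0,0,0]},{"jaw":2,"slide":[0,0,0],"angular":[0,0,0]},{"jaw":2,"slide":[0,0,0],"angular":[0,0,0]},{"jaw":2,"slide":[0,0,0],"angular":[0,0,0]},{"jaw":2,"slide":[0,0,0],"angular":[0,0,0]}]' 40
```

```text
time_s: 3.25
tool_pos: [0.471, -0.3032, 0.032]
orientation: [[0.632, 0.775, -0.003], [0.775, -0.632, 0.003], [0.0, -0.004, -1.0]]
ft_force: [0.2, 0.4, -0.2]
gripper_width: 0.644
gripper_force: 0.0
time_s: 3.67
tool_pos: [0.4727, -0.3061, 0.0357]
orientation: [[0.633, 0.774, 0.003], [0.774, -0.633, -0.002], [0.0, 0.004, -1.0]]
ft_force: [0.2, 2.9, 7.1]
gripper_width: 0.367
gripper_force: 40.1
```

```bash
python3 -m handwheel '[{"jaw":2,"slide":[0,0,3],"angular":[0,0,0]},{"jaw":2,"slide":[0,0,7],"angular":[0,0,0]},{"jaw":2,"slide":[0,0,11],"angular":[0,0,6]},{"jaw":2,"slide":[0,0,15],"angular":[0,0,12]},{"jaw":2,"slide":[0,0,17],"angular":[0,0,18]}]'
python3 -m handwheel '[{"jaw":2,"slide":[0,3,0],"angular":[0,0,7]},{"jaw":2,"slide":[0,6,0],"angular":[0,0,14]},{"jaw":2,"slide":[0,9,0],"angular":[0,0,21]},{"jaw":2,"slide":[0,12,0],"angular":[0,0,28]},{"jaw":2,"slide":[0,15,0],"angular":[0,0,35]}]'
python3 -m handwheel '[{"jaw":2,"slide":[0,3,0],"angular":[0,0,7]},{"jaw":2,"slide":[0,6,0],"angular":[0,0,14]},{"jaw":2,"slide":[1,9,0],"angular":[0,0,21]},{"jaw":2,"slide":[2,12,0],"angular":[0,0,28]},{"jaw":2,"slide":[3,15,0],"angular":[0,0,35]}]'
python3 -m handwheel '[{"jaw":2,"slide":[0,2,0],"angular":[0,0,7]},{"jaw":2,"slide":[0.1,4,0],"angular":[0,0,14]},{"jaw":2,"slide":[0.1,5,0],"angular":[0,0,21]},{"jaw":2,"slide":[0.1,5.3,0],"angular":[0,0,28]},{"jaw":2,"slide":[0.1,5.3,0],"angular":[0,0,35]}]'
python3 -m handwheel '[{"jaw":2,"slide":[0,0,0],"angular":[0,0,7]},{"jaw":2,"slide":[0,0,0],"angular":[0,0,9.8]},{"jaw":2,"slide":[0,0,-1],"angular":[0,0,9.8]},{"jaw":2,"slide":[0,0,-2],"angular":[0,0,9.8]},{"jaw":2,"slide":[0,0,-2],"angular":[0,0,9.8]}]'
python3 - <<'E'
from h import *
for c in("scene","side"): save(c,c+"1")
a=cv2.imread("pics/scene1.png")[150:290,200:390]; b=cv2.imread("pics/side1.png")[120:275,190:400]
o=np.full((600,800,3),0,np.uint8)
a=cv2.resize(a,(400,295)); b=cv2.resize(b,(800,590)); 
cv2.imwrite("pics/d1.png",b)
E
```

```text
time_s: 4.08
tool_pos: [0.4728, -0.3067, 0.2096]
orientation: [[0.358, 0.934, 0.007], [0.934, -0.358, -0.006], [-0.003, 0.008, -1.0]]
ft_force: [1.2, -0.9, -1.4]
gripper_width: 0.368
gripper_force: 41.1
time_s: 4.5
tool_pos: [0.4712, -0.1544, 0.2042]
orientation: [[-0.242, 0.97, 0.001], [0.97, 0.242, -0.001], [-0.001, 0.001, -1.0]]
ft_force: [0.7, 0.3, -1.6]
gripper_width: 0.359
gripper_force: 41.0
time_s: 4.92
tool_pos: [0.5016, -0.0042, 0.2044]
orientation: [[-0.755, 0.656, 0.002], [0.656, 0.755, -0.0], [-0.001, 0.001, -1.0]]
ft_force: [0.9, -0.7, -2.4]
gripper_width: 0.37
gripper_force: 41.0
time_s: 5.33
tool_pos: [0.5023, 0.0485, 0.2041]
orientation: [[-0.995, 0.102, 0.001], [0.102, 0.995, 0.0], [-0.001, 0.0, -1.0]]
ft_force: [-0.5, -0.9, -2.0]
gripper_width: 0.365
gripper_force: 41.0
time_s: 5.75
tool_pos: [0.5015, 0.0474, 0.1825]
orientation: [[-0.998, -0.061, -0.002], [-0.061, 0.998, 0.0], [0.002, 0.0, -1.0]]
ft_force: [-0.2, 0.0, -2.5]
gripper_width: 0.368
gripper_force: 40.9
```

View pics/d1.png

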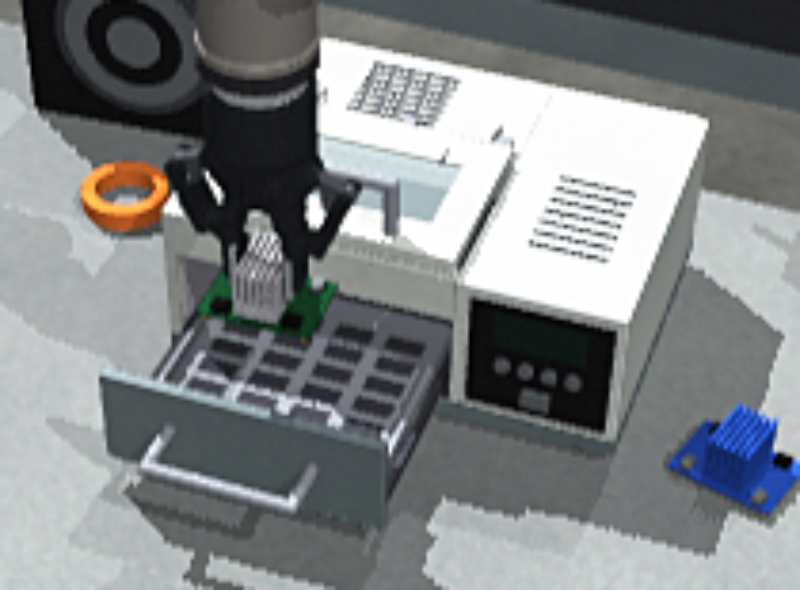

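The board is held level above the tray, at (265,290) in this crop. Lowering it.

```bash
python3 -m handwheel '[{"jaw":2,"slide":[0,0,-3],"angular":[0,0,0]},{"jaw":2,"slide":[0,0,-6],"angular":[0,0,0]},{"jaw":2,"slide":[0,0,-8.5],"angular":[0,0,0]},{"jaw":2,"slide":[0,0,-10],"angular":[0,0,0]},{"jaw":2,"slide":[0,0,-10.3],"angular":[0,0,0]}]'
python3 -m handwheel '[{"jaw":2,"slide":[0,0,-0.1],"angular":[0,0,0]},{"jaw":2,"slide":[0,0,-0.25],"angular":[0,0,0]},{"jaw":2,"slide":[0,0,-0.4],"angular":[0,0,0]},{"jaw":2,"slide":[0,0,-0.5],"angular":[0,0,0]},{"jaw":2,"slide":[0,0,-0.5],"angular":[0,0,0]}]'
```

```text
time_s: 6.27
tool_pos: [0.5013, 0.0473, 0.0786]
orientation: [[-0.998, -0.061, -0.004], [-0.061, 0.998, 0.0], [0.004, 0.001, -1.0]]
ft_force: [-1.0, -0.5, -1.7]
gripper_width: 0.368
gripper_force: 40.9
time_s: 6.68
tool_pos: [0.503, 0.0473, 0.076]
orientation: [[-0.998, -0.061, 0.001], [-0.061, 0.998, 0.0], [-0.001, -0.0, -1.0]]
ft_force: [0.6, -0.8, -2.0]
gripper_width: 0.365
gripper_force: 40.9
```

```bash
python3 -m handwheel '[{"jaw":2,"slide":[0,0,-0.1],"angular":[0,0,0]},{"jaw":2,"slide":[0,0,-0.2],"angular":[0,0,0]},{"jaw":2,"slide":[0,0,-0.3],"angular":[0,0,0]},{"jaw":2,"slide":[0,0,-0.35],"angular":[0,0,0]},{"jaw":2,"slide":[0,0,-0.35],"angular":[0,0,0]}]'
```

```text
time_s: 7.1
tool_pos: [0.5025, 0.0473, 0.0719]
orientation: [[-0.998, -0.061, -0.0], [-0.061, 0.998, 0.0], [0.0, 0.0, -1.0]]
ft_force: [-0.4, -0.5, -0.9]
gripper_width: 0.362
gripper_force: 41.1
```

```bash
python3 -m handwheel '[{"jaw":2,"slide":[0,0,-0.1],"angular":[0,0,0]},{"jaw":2,"slide":[0,0,-0.15],"angular":[0,0,0]},{"jaw":2,"slide":[0,0,-0.15],"angular":[0,0,0]}]' 20
python3 -m handwheel '[{"jaw":3.2,"slide":[0,0,0.1],"angular":[0,0,0]},{"jaw":4,"slide":[0,0,0.1],"angular":[0,0,0]},{"jaw":5,"slide":[0,0,0.1],"angular":[0,0,0]},{"jaw":6,"slide":[0,0,0.1],"angular":[0,0,0]},{"jaw":6,"slide":[0,0,0.1],"angular":[0,0,0]}]'
python3 -m handwheel '[{"jaw":6,"slide":[0,0,2],"angular":[0,0,0]},{"jaw":6,"slide":[0,0,5],"angular":[0,0,0]},{"jaw":6,"slide":[0,0,9],"angular":[0,0,0]},{"jaw":6,"slide":[0,0,13],"angular":[0,0,0]},{"jaw":4,"slide":[-2,0,14],"angular":[0,0,0]}]'
python3 -m handwheel '[{"jaw":0,"slide":[-4,0,0],"angular":[0,0,0]},{"jaw":0,"slide":[-8,0,0],"angular":[0,0,0]},{"jaw":0,"slide":[-11.5,-0.5,0],"angular":[0,0,0]},{"jaw":0,"slide":[-11.5,-0.5,0],"angular":[0,0,0]},{"jaw":0,"slide":[-11.5,-0.5,0],"angular":[0,0,0]}]'
python3 - <<'E'
from h import *
save("scene","scene2");save("side","side2")
b=cv2.imread("pics/side2.png")[150:285,190:330]; a=cv2.imread("pics/scene2.png")[165:265,220:320]
cv2.imwrite("pics/d2.png",np.hstack([cv2.resize(a,(400,400)),cv2.resize(b,(400,400))]))
for c in("scene","side"):
  for r in env.trace(c,"power_board")[:4]: print(c,r["confidence"],r["bbox"])
  print(proj(c,(.503,.047,.08)), proj(c,(.405,.042,.105)))
E
```

```text
time_s: 7.35
tool_pos: [0.5037, 0.0473, 0.0717]
orientation: [[-0.998, -0.061, 0.003], [-0.061, 0.998, 0.0], [-0.003, -0.0, -1.0]]
ft_force: [-0.3, 0.9, 9.0]
gripper_width: 0.364
gripper_force: 42.6
time_s: 7.77
tool_pos: [0.5024, 0.0473, 0.0712]
orientation: [[-0.998, -0.061, -0.0], [-0.061, 0.998, 0.0], [0.0, 0.0, -1.0]]
ft_force: [-0.1, -0.6, 0.4]
gripper_width: 0.704
gripper_force: 0.0
time_s: 8.18
tool_pos: [0.4873, 0.0469, 0.2172]
orientation: [[-0.998, -0.061, 0.012], [-0.061, 0.998, -0.001], [-0.012, -0.001, -1.0]]
ft_force: [0.2, -0.2, 0.5]
gripper_width: 0.574
gripper_force: 0.0
time_s: 8.6
tool_pos: [0.3662, 0.0423, 0.2116]
orientation: [[-0.998, -0.061, 0.001], [-0.061, 0.998, 0.0], [-0.001, -0.0, -1.0]]
ft_force: [-0.3, 0.1, 1.9]
gripper_width: 0.0
gripper_force: 0.0
scene 0.85 [264.3, 207.8, 295.6, 232.0]
scene 0.79 [207.2, 310.4, 246.5, 340.7]
[[279.11559484 211.65549137]] [[254.05137787 189.60764915]]
side 0.92 [365.2, 228.1, 401.6, 253.9]
side 0.84 [252.5, 211.8, 279.5, 233.6]
side 0.57 [411.7, 307.0, 439.3, 341.2]
[[260.31901264 219.03008536]] [[246.38011538 236.18783323]]
```

View pics/d2.png

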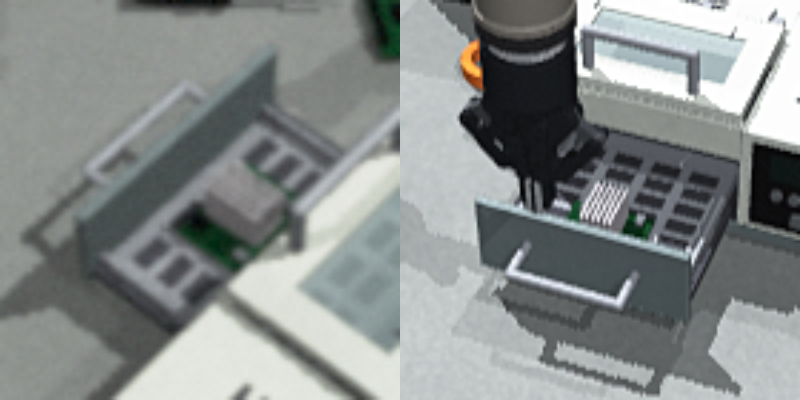

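The board stands on the tray in both views. Next I lower the shut fingers in front of the bow handle and push.

```bash
python3 -m handwheel '[{"jaw":0,"slide":[0,0,-3.5],"angular":[0,0,0]},{"jaw":0,"slide":[0,0,-7],"angular":[0,0,0]},{"jaw":0,"slide":[0,0,-10.5],"angular":[0,0,0]},{"jaw":0,"slide":[0,0,-13],"angular":[0,0,0]},{"jaw":0,"slide":[0,0,-14],"angular":[0,0,0]}]'
python3 -m handwheel '[{"jaw":0,"slide":[0.4,0,0],"angular":[0,0,0]},{"jaw":0,"slide":[0.9,0.05,0],"angular":[0,0,0]},{"jaw":0,"slide":[1.4,0.1,0],"angular":[0,0,0]},{"jaw":0,"slide":[1.9,0.1,0],"angular":[0,0,0]},{"jaw":0,"slide":[2.4,0.15,0],"angular":[0,0,0]}]'
python3 -m handwheel '[{"jaw":0,"slide":[0.5,0,0],"angular":[0,0,0]},{"jaw":0,"slide":[1.1,0.05,0],"angular":[0,0,0]},{"jaw":0,"slide":[1.8,0.1,0],"angular":[0,0,0]},{"jaw":0,"slide":[2.5,0.15,0],"angular":[0,0,0]},{"jaw":0,"slide":[3.2,0.2,0],"angular":[0,0,0]}]'
```

```text
time_s: 9.22
tool_pos: [0.3665, 0.0424, 0.0681]
orientation: [[-0.998, -0.061, -0.005], [-0.061, 0.998, 0.001], [0.005, 0.001, -1.0]]
ft_force: [0.1, -0.3, 0.2]
gripper_width: -0.003
gripper_force: 0.0
time_s: 9.63
tool_pos: [0.3924, 0.0438, 0.072]
orientation: [[-0.998, -0.061, 0.001], [-0.061, 0.998, -0.0], [-0.001, -0.0, -1.0]]
ft_force: [-1.6, -0.6, 0.7]
gripper_width: -0.001
gripper_force: 0.9
time_s: 10.05
tool_pos: [0.4244, 0.0458, 0.0715]
orientation: [[-0.998, -0.061, 0.0], [-0.061, 0.998, -0.0], [-0.0, -0.0, -1.0]]
ft_force: [-2.3, -1.3, 1.0]
gripper_width: -0.001
gripper_force: 1.0
```

```bash
python3 -m handwheel '[{"jaw":0,"slide":[0.8,0.05,0],"angular":[0,0,0]},{"jaw":0,"slide":[1.6,0.1,0],"angular":[0,0,0]},{"jaw":0,"slide":[2.4,0.15,0],"angular":[0,0,0]},{"jaw":0,"slide":[3.2,0.2,0],"angular":[0,0,0]},{"jaw":0,"slide":[4,0.25,0],"angular":[0,0,0]}]'
python3 -m handwheel '[{"jaw":0,"slide":[0.8,0.05,0],"angular":[0,0,0]},{"jaw":0,"slide":[1.5,0.1,0],"angular":[0,0,0]},{"jaw":0,"slide":[2.1,0.15,0],"angular":[0,0,0]},{"jaw":0,"slide":[2.6,0.2,0],"angular":[0,0,0]},{"jaw":0,"slide":[3,0.2,0],"angular":[0,0,0]}]'
python3 -m handwheel '[{"jaw":0,"slide":[0.4,0,0],"angular":[0,0,0]},{"jaw":0,"slide":[0.8,0.05,0],"angular":[0,0,0]},{"jaw":0,"slide":[1.1,0.05,0],"angular":[0,0,0]},{"jaw":0,"slide":[1.3,0.1,0],"angular":[0,0,0]},{"jaw":0,"slide":[1.5,0.1,0],"angular":[0,0,0]}]'
```

```text
time_s: 10.47
tool_pos: [0.4643, 0.0483, 0.0712]
orientation: [[-0.998, -0.061, -0.0], [-0.061, 0.998, 0.0], [0.0, 0.0, -1.0]]
ft_force: [-2.2, -1.5, 0.9]
gripper_width: -0.0
gripper_force: 1.0
time_s: 10.88
tool_pos: [0.4941, 0.0505, 0.0713]
orientation: [[-0.998, -0.061, 0.0], [-0.061, 0.998, 0.0], [-0.0, 0.0, -1.0]]
ft_force: [-1.8, -0.6, -0.2]
gripper_width: -0.0
gripper_force: 0.9
time_s: 11.3
tool_pos: [0.5087, 0.0513, 0.0713]
orientation: [[-0.998, -0.061, -0.0], [-0.061, 0.998, 0.0], [0.0, 0.0, -1.0]]
ft_force: [-0.8, -0.7, 0.9]
gripper_width: -0.002
gripper_force: 0.8
```

```bash
python3 -m handwheel '[{"jaw":0,"slide":[0.2,0,0],"angular":[0,0,0]},{"jaw":0,"slide":[0.4,0,0],"angular":[0,0,0]},{"jaw":0,"slide":[0.6,0.05,0],"angular":[0,0,0]},{"jaw":0,"slide":[0.8,0.05,0],"angular":[0,0,0]},{"jaw":0,"slide":[0.9,0.05,0],"angular":[0,0,0]}]'
python3 -m handwheel '[{"jaw":0,"slide":[0.2,0,0],"angular":[0,0,0]},{"jaw":0,"slide":[0.4,0,0],"angular":[0,0,0]},{"jaw":0,"slide":[0.4,0,0],"angular":[0,0,0]}]'
```

```text
time_s: 11.72
tool_pos: [0.5117, 0.0517, 0.0706]
orientation: [[-0.998, -0.062, -0.014], [-0.062, 0.998, -0.0], [0.014, 0.001, -1.0]]
ft_force: [-22.7, -3.9, 14.9]
gripper_width: -0.0
gripper_force: 11.5
time_s: 11.97
tool_pos: [0.5118, 0.0518, 0.0702]
orientation: [[-0.998, -0.062, -0.023], [-0.062, 0.998, -0.0], [0.022, 0.001, -1.0]]
ft_force: [-32.1, -3.8, 22.7]
gripper_width: 0.004
gripper_force: 16.4
```

The stop is firm, so the drawer is shut. Backing off, then rising and turning over the hatch bar.

```bash
python3 -m handwheel '[{"jaw":0,"slide":[-1,0,0],"angular":[0,0,0]},{"jaw":0,"slide":[-3,0,0],"angular":[0,0,0]},{"jaw":0,"slide":[-6,0,1],"angular":[0,0,0]},{"jaw":0,"slide":[-7,0,5],"angular":[0,0,0]},{"jaw":0,"slide":[-7,0,9],"angular":[0,0,-5]}]'
python3 -m handwheel '[{"jaw":6,"slide":[0,0,4],"angular":[0,0,-7]},{"jaw":6,"slide":[0,0,8],"angular":[0,0,-14]},{"jaw":6,"slide":[0,0,12],"angular":[0,0,-21]},{"jaw":6,"slide":[1,0,15],"angular":[0,0,-28]},{"jaw":6,"slide":[3,0,17],"angular":[0,0,-35]}]'
python3 -m handwheel '[{"jaw":6,"slide":[2,0,0],"angular":[0,0,-7]},{"jaw":6,"slide":[4,0.2,0],"angular":[0,0,-14]},{"jaw":6,"slide":[6,0.4,0],"angular":[0,0,-21]},{"jaw":6,"slide":[8,0.5,0],"angular":[0,0,-28]},{"jaw":6,"slide":[9,0.5,0],"angular":[0,0,-35]}]'
python3 -m handwheel '[{"jaw":6,"slide":[0.8,0,0],"angular":[0,0,-7]},{"jaw":6,"slide":[0.8,0,0],"angular":[0,0,-14]},{"jaw":6,"slide":[0.8,0,0],"angular":[0,0,-15]},{"jaw":6,"slide":[0.8,0,0],"angular":[0,0,-15]}]'
python3 - <<'E'
from h import *
s=env.read_state(); save("wrist","w3"); save("side","side3")
for x in(.58,.59,.60,.61): print(x,proj("wrist",[[x,.0529+.049,.202],[x,.0529-.049,.202]]).round(0).tolist())
for r in env.trace("wrist","hatch_grip")[:3]: print(r["confidence"],r["bbox"])
print(back("wrist",[[280,300],[280,100]],.202))
E
```

```text
time_s: 12.38
tool_pos: [0.4477, 0.0521, 0.1608]
orientation: [[-1.0, 0.026, -0.007], [0.026, 1.0, 0.001], [0.007, 0.0, -1.0]]
ft_force: [1.7, 0.5, -0.4]
gripper_width: -0.001
gripper_force: 0.0
time_s: 12.8
tool_pos: [0.4816, 0.052, 0.3362]
orientation: [[-0.801, 0.599, 0.007], [0.599, 0.801, -0.0], [-0.006, 0.004, -1.0]]
ft_force: [0.9, 0.6, -1.1]
gripper_width: 0.694
gripper_force: 0.0
time_s: 13.22
tool_pos: [0.5736, 0.0569, 0.331]
orientation: [[-0.312, 0.95, 0.002], [0.95, 0.312, 0.0], [-0.0, 0.002, -1.0]]
ft_force: [-0.7, -1.0, -0.7]
gripper_width: 0.704
gripper_force: 0.0
time_s: 13.55
tool_pos: [0.5797, 0.0568, 0.3313]
orientation: [[-0.063, 0.998, 0.001], [0.998, 0.063, 0.0], [0.0, 0.001, -1.0]]
ft_force: [0.7, 0.1, -0.2]
gripper_width: 0.698
gripper_force: 0.0
0.58 [[283.0, 155.0], [275.0, 263.0]]
0.59 [[295.0, 156.0], [286.0, 264.0]]
0.6 [[307.0, 157.0], [297.0, 264.0]]
0.61 [[319.0, 157.0], [308.0, 265.0]]
0.77 [280.7, 91.7, 442.1, 302.7]
[[ 0.58677856 -0.03383363  0.202     ]
 [ 0.57506073  0.14472983  0.202     ]]
```

View pics/w3.png

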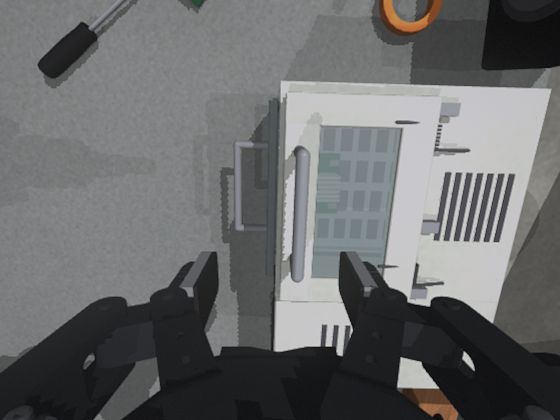

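The picture shows the bar from (304,150) to (297,280). The drawer panel is flush with the oven front at x≈272, and the board's green shows through the glass at (328,165).

```bash
python3 - <<'E'
from h import *
print(back("wrist",[[304,150],[300.5,215],[297,280]],.202).round(4), env.read_state()["tool_pos"])
E
```

```text
[[ 0.5974  0.1072  0.202 ]
 [ 0.5991  0.0512  0.202 ]
 [ 0.6011 -0.0118  0.202 ]] [0.57942828 0.05684922 0.33158819]
```

```bash
python3 -m handwheel '[{"jaw":6,"slide":[2.0,-0.6,-3],"angular":[0,0,0]},{"jaw":6,"slide":[2.0,-0.6,-6.5],"angular":[0,0,0]},{"jaw":6,"slide":[2.0,-0.6,-10],"angular":[0,0,0]},{"jaw":6,"slide":[2.0,-0.6,-12.5],"angular":[0,0,0]},{"jaw":6,"slide":[2.0,-0.6,-13.3],"angular":[0,0,0]}]'
python3 -m handwheel '[{"jaw":6,"slide":[0,0,0],"angular":[0,0,0]},{"jaw":3,"slide":[0,0,0],"angular":[0,0,0]},{"jaw":1.5,"slide":[0,0,0],"angular":[0,0,0]},{"jaw":0.2,"slide":[0,0,0],"angular":[0,0,0]},{"jaw":0.2,"slide":[0,0,0],"angular":[0,0,0]}]' 30
python3 -m handwheel '[{"jaw":0.2,"slide":[0,0,0],"angular":[0,0,0]},{"jaw":0.2,"slide":[0,0,0],"angular":[0,0,0]},{"jaw":0.2,"slide":[0,0,0],"angular":[0,0,0]}]'
```

```text
time_s: 14.12
tool_pos: [0.5973, 0.0508, 0.194]
orientation: [[-0.063, 0.998, -0.007], [0.998, 0.063, 0.0], [0.001, -0.007, -1.0]]
ft_force: [-0.5, 0.4, -0.3]
gripper_width: 0.701
gripper_force: 0.0
time_s: 14.53
tool_pos: [0.5995, 0.0508, 0.2]
orientation: [[-0.061, 0.998, 0.001], [0.998, 0.061, -0.0], [-0.0, 0.001, -1.0]]
ft_force: [-28.3, -2.2, 13.6]
gripper_width: 0.14
gripper_force: 13.7
time_s: 14.78
tool_pos: [0.599, 0.0507, 0.2]
orientation: [[-0.061, 0.998, 0.0], [0.998, 0.061, -0.0], [-0.0, 0.0, -1.0]]
ft_force: [-5.6, -0.7, 6.2]
gripper_width: 0.129
gripper_force: 29.3
```

The bar is gripped, with an opening of about 11 mm. Lifting along the arc.

```bash
python3 -m handwheel '[{"jaw":0.2,"slide":[0.1,0,0.2],"angular":[0,0,0]},{"jaw":0.2,"slide":[0.2,0,0.45],"angular":[0,0,0]},{"jaw":0.2,"slide":[0.4,0,0.9],"angular":[0,0,0]},{"jaw":0.2,"slide":[0.6,0,1.35],"angular":[0,0,0]},{"jaw":0.2,"slide":[0.85,0.05,1.75],"angular":[0,0,0]}]'
python3 -m handwheel '[{"jaw":0.2,"slide":[0.25,0,0.4],"angular":[0,0,0]},{"jaw":0.2,"slide":[0.5,0.05,0.85],"angular":[0,0,0]},{"jaw":0.2,"slide":[0.8,0.05,1.25],"angular":[0,0,0]},{"jaw":0.2,"slide":[1.1,0.05,1.6],"angular":[0,0,0]},{"jaw":0.2,"slide":[1.4,0.1,2.0],"angular":[0,0,0]}]'
```

```text
time_s: 15.2
tool_pos: [0.6063, 0.051, 0.2161]
orientation: [[-0.061, 0.998, -0.004], [0.998, 0.061, -0.001], [-0.0, -0.005, -1.0]]
ft_force: [-9.4, -2.4, 2.7]
gripper_width: 0.124
gripper_force: 29.6
time_s: 15.62
tool_pos: [0.6195, 0.0515, 0.2367]
orientation: [[-0.061, 0.998, -0.006], [0.998, 0.061, -0.002], [-0.001, -0.006, -1.0]]
ft_force: [-12.0, -4.6, 6.2]
gripper_width: 0.125
gripper_force: 29.6
```

```bash
python3 -m handwheel '[{"jaw":0.2,"slide":[0.25,0,0.35],"angular":[0,0,0]},{"jaw":0.2,"slide":[0.55,0,0.7],"angular":[0,0,0]},{"jaw":0.2,"slide":[0.85,0,1.05],"angular":[0,0,0]},{"jaw":0.2,"slide":[1.2,0.05,1.4],"angular":[0,0,0]},{"jaw":0.2,"slide":[1.55,0.05,1.75],"angular":[0,0,0]}]'
python3 -m handwheel '[{"jaw":0.2,"slide":[0.35,0,0.3],"angular":[0,0,0]},{"jaw":0.2,"slide":[0.75,0.05,0.6],"angular":[0,0,0]},{"jaw":0.2,"slide":[1.15,0.05,0.9],"angular":[0,0,0]},{"jaw":0.2,"slide":[1.55,0.05,1.15],"angular":[0,0,0]},{"jaw":0.2,"slide":[1.95,0.1,1.4],"angular":[0,0,0]}]'
python3 - <<'E'
from h import *
im=save("side","side4")
b=cv2.imread("pics/side4.png")[90:240,200:400]; cv2.imwrite("pics/d4.png",cv2.resize(b,(800,600)))
E
```

```text
time_s: 16.03
tool_pos: [0.6359, 0.0521, 0.2551]
orientation: [[-0.061, 0.998, -0.003], [0.998, 0.061, -0.001], [-0.001, -0.003, -1.0]]
ft_force: [-10.6, -2.9, 7.9]
gripper_width: 0.127
gripper_force: 29.4
time_s: 16.45
tool_pos: [0.6564, 0.0529, 0.2699]
orientation: [[-0.06, 0.998, 0.0], [0.998, 0.06, -0.002], [-0.002, 0.0, -1.0]]
ft_force: [-8.1, -4.4, 9.3]
gripper_width: 0.123
gripper_force: 30.7
```

View pics/d4.png

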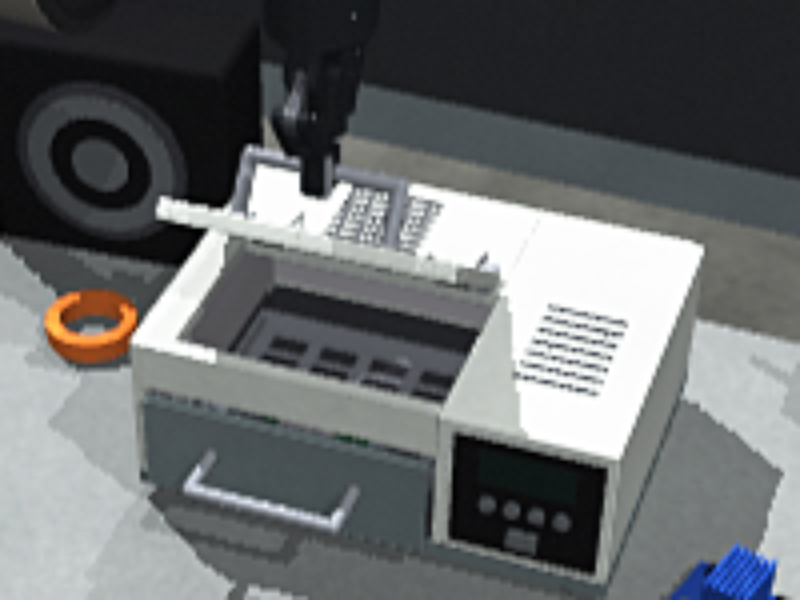

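The hatch is up about 38°, held by the bar at (318,185), with the drawer flush. Going past the balance point.

```bash
python3 -m handwheel '[{"jaw":0.2,"slide":[0.45,0.05,0.25],"angular":[0,0,0]},{"jaw":0.2,"slide":[0.9,0.05,0.5],"angular":[0,0,0]},{"jaw":0.2,"slide":[1.35,0.05,0.7],"angular":[0,0,0]},{"jaw":0.2,"slide":[1.8,0.1,0.9],"angular":[0,0,0]},{"jaw":0.2,"slide":[2.25,0.1,1.05],"angular":[0,0,0]}]'
python3 -m handwheel '[{"jaw":0.2,"slide":[0.3,0,0.1],"angular":[0,0,0]},{"jaw":0.2,"slide":[0.45,0,0.15],"angular":[0,0,0]},{"jaw":0.2,"slide":[0.45,0,0.15],"angular":[0,0,0]},{"jaw":0.2,"slide":[0.45,0,0.15],"angular":[0,0,0]},{"jaw":0.2,"slide":[0.45,0,0.15],"angular":[0,0,0]}]'
```

```text
time_s: 16.92
tool_pos: [0.6796, 0.0537, 0.2802]
orientation: [[-0.06, 0.998, 0.002], [0.998, 0.06, -0.002], [-0.002, 0.002, -1.0]]
ft_force: [-4.6, -2.6, 7.4]
gripper_width: 0.126
gripper_force: 31.3
time_s: 17.33
tool_pos: [0.6845, 0.0539, 0.2816]
orientation: [[-0.06, 0.998, 0.003], [0.998, 0.06, -0.001], [-0.002, 0.003, -1.0]]
ft_force: [-2.1, -2.8, 6.1]
gripper_width: 0.125
gripper_force: 31.4
```

```bash
python3 -m handwheel '[{"jaw":0.2,"slide":[-0.3,0,-0.1],"angular":[0,0,0]},{"jaw":0.2,"slide":[-0.7,-0.05,-0.25],"angular":[0,0,0]},{"jaw":0.2,"slide":[-1.15,-0.05,-0.45],"angular":[0,0,0]},{"jaw":0.2,"slide":[-1.6,-0.1,-0.65],"angular":[0,0,0]},{"jaw":0.2,"slide":[-2.05,-0.1,-0.9],"angular":[0,0,0]}]'
python3 -m handwheel '[{"jaw":0.2,"slide":[-0.4,0,-0.2],"angular":[0,0,0]},{"jaw":0.2,"slide":[-0.7,-0.05,-0.4],"angular":[0,0,0]},{"jaw":0.2,"slide":[-0.85,-0.05,-0.5],"angular":[0,0,0]},{"jaw":0.2,"slide":[-0.85,-0.05,-0.5],"angular":[0,0,0]},{"jaw":0.2,"slide":[-0.85,-0.05,-0.5],"angular":[0,0,0]}]'
python3 -m handwheel '[{"jaw":0.2,"slide":[0,0,0],"angular":[0,0,0]},{"jaw":0.2,"slide":[0,0,0],"angular":[0,0,0]},{"jaw":0.2,"slide":[0,0,0],"angular":[0,0,0]},{"jaw":0.2,"slide":[0,0,0],"angular":[0,0,0]},{"jaw":0.2,"slide":[0,0,0],"angular":[0,0,0]}]'
python3 - <<'E'
from h import *
# hatch pose check: front-edge top corner of hatch vs angle, side view
im=save("side","side5"); b=cv2.imread("pics/side5.png")[90:240,200:400]; b=cv2.resize(b,(800,600))
bar=np.array([.5995,.051,.202]); y=.055; ex=np.array([np.cos(y),np.sin(y),0]); ey=np.array([-np.sin(y),np.cos(y),0]); hz=bar+.13*ex; hz[2]=.15
for th,col in((.55,(0,0,255)),(.64,(0,160,0)),(.73,(255,0,0))):
    q=[]
    for a,h in((.145,.01),(.13,.052)):
        q.append([hz-ex*(a*np.cos(th)-h*np.sin(th))+np.array([0,0,a*np.sin(th)+h*np.cos(th)])+ey*s for s in((.109,-.109) if h<.02 else (.049,-.049))])
    for l in q:
        p=((proj("side",l)-[200,90])*4).round().astype(int); cv2.line(b,tuple(map(int,p[0])),tuple(map(int,p[1])),col,1)
cv2.imwrite("pics/d5.png",b)
E
```

```text
time_s: 17.75
tool_pos: [0.6638, 0.0532, 0.2721]
orientation: [[-0.061, 0.998, 0.004], [0.998, 0.061, -0.001], [-0.001, 0.003, -1.0]]
ft_force: [-2.3, -3.5, 8.1]
gripper_width: 0.125
gripper_force: 32.0
time_s: 18.17
tool_pos: [0.6546, 0.0528, 0.2663]
orientation: [[-0.061, 0.998, 0.0], [0.998, 0.061, -0.001], [-0.001, 0.0, -1.0]]
ft_force: [-3.3, -2.9, 6.4]
gripper_width: 0.126
gripper_force: 32.2
time_s: 18.58
tool_pos: [0.6547, 0.0529, 0.2664]
orientation: [[-0.061, 0.998, 0.0], [0.998, 0.061, -0.001], [-0.001, 0.0, -1.0]]
ft_force: [-3.4, -3.5, 7.8]
gripper_width: 0.128
gripper_force: 32.2
```

View pics/d5.png

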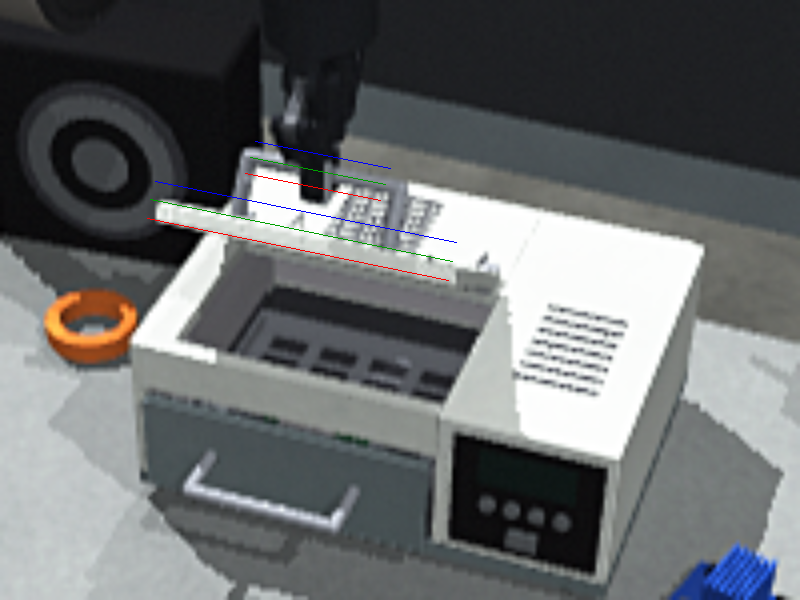

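The hatch edge and bar lie on the 0.64 rad overlay (green). The hatch is still, the bar is held at 32 N and the drawer is flush. Handing in.

```bash
python3 -c "
from workcell import env
print(env.job_done())"
```

```text
the job is handed in; nothing more can be done
None
```

The power board stands on the tray in the shut drawer, and I finished holding the hatch by its bar at about 0.64 rad, after raising it to about 0.87 rad; the job is handed in, but no verdict came back.

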